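# Prop a circuit board on the slanted repair stand

### The arm

A 6-joint arm with a two-finger parallel gripper is mounted at the origin on the work surface. World frame = base frame: x ahead of the robot, y to its left, z up, the work surface at z = 0. Lengths are in m, angles in rad, forces in N, time in s.
With the tool pointing down it reaches from about 0.3 to 0.775 m from the base axis. Payload 14.6 kg.
Tool frame: the origin (TCP) lies midway between the tips of the shut fingers; the grasp point (between the pads) lies 19 mm behind it (tcp_to_grasp is the distance from the TCP to the grasp point, in m); z points along the fingers, y is the line along which they close (so a half turn about z gives the same grasp; the last joint's range is limited). The gripper opens to 94 mm and grips with 3 to 60 N. Pads are 16 mm wide; open, the fingers measure 119 mm over their backs; the gripper's body (75 mm by 177 mm) begins 78 mm behind the grasp point.
Start: joints at [1.103, 0.3, 1.521, -0, 1.321, -0.067], TCP at [0.215, 0.506, 0.168] pointing down, gripper open.
Joint ranges: [-3.03, 3.03], [-0.79, 2.21], [0.23, 2.52], [-1.04, 4.18], [0, 3.07], [-2.55, 2.55]. Speed limits (rad/s): [2.22, 2.22, 2.57, 3.14, 3.14, 3.14].

### API

Orientations are given as [roll, pitch, yaw] about the fixed x, y, z axes, in that order (R = Rz(yaw) Ry(pitch) Rx(roll)).
In Python, from station import * gives the robot as it stands.
- The arm moves only by the tool send_rows, never from a script. Its argument "motion" is a list of rows, each a list of 3 entries, a list of its own where there are three numbers: the shift along the tool's x, y, z in units of 0.03 m (1.0 is 0.03 m), then the turn, a rotation vector about the tool's x, y, z in units of 0.12 rad (1.0 is 0.12 rad), then the opening, from -1 (shut) to 1 (fully open). In form: [[[x, y, z], [rx, ry, rz], grip], ...]. A call has 1 to 12 rows; each row shifts and turns the commanded pose from where the row before left it, along the tool's axes as they then stand; what a row does not reach is not made up. A row lasts 1/10 s, in which the tool goes at most 50 mm and 8.59 degrees, less where a joint would pass 70% of its speed; a pose out of reach is approached as far as the arm can. A call with a number of a shift or a turn outside -1 to 1 is refused whole. A call with a gripper value outside its range is refused whole. The fingers move at their own pace and stop on an object; "squeeze" is the grip in N (left out, the last holds). Time passes only in rows, so rows that do not move let the fingers close. It gives the time, the measured TCP pose, the force, the opening and the grip force at its end, in the units of the state.
- get_obs(): the state, without advancing time (a new reading comes with each control period).
- camera(name): name is "side" or "top"; returns a dict with "pixels" (384x512x3 uint8, red, green, blue), "depth" (384x512 float32, m along the optical axis (not along the pixel's ray), 0 where there is no reading), "fx", "fy", "cx", "cy" (pixels), "rvec" (rotation vector, rad) and "tvec" (3), from world to camera coordinates, as OpenCV has them. Camera axes: x right, y down, z forward; pixel columns grow to the right and rows downward; lengths in m; the calibration is good to about 2 mm. A picture is of the moment at which its call begins.
- hand_in(): hands the job in; it is judged then, once.
The state is a dict: "time_s": time; "qpos": joint angles; "joint_vel": joint speeds; "tau": joint torques, N m; "ee_pos": TCP position; "eef_rot": TCP orientation; "force": force on the tool from outside, world axes, zero at the start; "moment": the same for the moment, N m; "grip_width": finger opening in m; "grip_force": force on a finger pad.
Only numpy, scipy, OpenCV 4.12 (cv2) and the standard library are available. Lean on these libraries where they do the work, as an engineer would, in place of code of your own. Each camera call takes 0.05 s, during which the arm holds its last target. There are 200 camera calls.

### The job

Put the green circuit board on the yellow slanted stand, components facing up and its edge of metal and coloured ports at the upper end, so that it lies flat and straight on both arms, about centred, with its lower edge down against the ledge. Do not let the board drop, let go of it at the end, and leave the jar, screwdriver, cup and pliers where they are.

Things in the scene. Friction and masses are not known exactly. Their poses are not given: they have to be found in the camera images.
- board: Green circuit board 120 x 110 x 4 mm (x, y, z), 0.35 kg, flat on the bench. Origin: centre of its underside; z out of the component side; x towards the port edge (silver, blue, green blocks at x 48 to 60 mm, tops at z 14 mm). Grip its finned aluminium heatsink: 40 x 40 mm, square to x and y, centred on the origin, from z 4 to 38 mm. The rest is nearly bare (parts up to 1.5 mm).
- board_low (a point): Middle of the board's port-less edge, at the underside (60 mm from the board's origin towards -x of the board): the edge that goes against the ledge.
- board_top (a point): Middle of the board's port edge, at the underside (60 mm from the board's origin towards +x of the board).
- stand: Fixed repair stand: dark base plate 160 x 130 x 8 mm with four posts, carrying the yellow rest. Origin: centre of the plate's underside on the bench; z up; the stand's +x is the horizontal direction in which the rest rises.
- rest: Yellow rest fixed on the stand, sloped 20 deg. Origin: mid-ledge on the arms' upper face, 50 mm above the bench, at x = -52 mm of the stand. x up the slope, y along the ledge, z square to the slope, upward. Two arms 14 mm wide, 8 thick, at y = -35 and +35 mm, x -6 to 112, upper faces at z = 0; open between. Ledge 110 mm long (y), x -6 to 0, up to z 16; its face x = 0 stops the board.
- jar: Amber coffee jar with a red lid, 76 mm across, 130 mm high, standing on the bench. Origin: centre of its base. Bystander.
- screwdriver: Screwdriver with a yellow handle, 170 mm long, lying along its x. Origin: about its middle at bench level. Bystander.
- cup: Open brown cup, 72 mm across, 85 mm high. Origin: centre of its base. Bystander.
- pliers: Pliers with red handles, about 142 mm long, 58 mm wide, 14 mm high, lying flat. Origin: near the middle at bench level. Bystander.
Things that resemble listed ones, but are neither listed nor needed, are in the scene too. Several things look just like the board: the one meant starts nearest to the robot's base.

How it is judged:
At the end, for the whole second after the job is handed in: The board rests on the yellow rest, components up and ports at the upper end: flat on both arms (both edges within 5 mm of the arms' face, within 0.08 rad), lower edge within 8 mm of the ledge, centred within 20 mm sideways, straight within 0.14 rad, and at rest (x of board_low in the frame of rest between -0.005 and 0.008 m and y of board_low in the frame of rest between -0.02 and 0.02 m and z of board_low in the frame of rest between -0.004 and 0.005 m and x of board_top in the frame of rest above 0.105 m and z of board_top in the frame of rest between -0.004 and 0.005 m and angle between the x axis of board and the x axis of rest, either way round below 0.14 rad and angle between the z axis of board and the z axis of rest, either way round below 0.08 rad and angle between board's own z axis and vertical below 0.8 rad and contact force between board and rest above 0.5 N and linear speed of board below 0.02 m/s); the robot touches nothing.
It fails at once if the board is dropped (moves faster than 0.6 m/s with no finger on it) (linear speed of board above 0.6 m/s and contact force between the fingers and board below 0.1 N).
It fails at once if a bystander (jar, screwdriver, cup or pliers) is moved by more than 30 mm (distance of any of jar, screwdriver, cup, pliers from where it was at the start of the episode above 0.03 m).
It also fails if it takes over 38 s, if anything falls off the work surface, if the arm or the gripper's body presses on something with over 40 N, if the wrist force passes 120 N, or if a joint passes its speed limit or range.

## Working session

There is one attempt and no reset: what is moved stays moved. The work goes in short steps, Python scripts to look and compute and a tool call to move; the robot and the scene stay as the last step left them, time stands still between calls to the robot, and variables do not carry over. Pictures are saved under pics/ and viewed, at most 10 in all, crops included, and the job is handed in when it is done.

Besides the shell and the picture viewer there is one more tool, called after ">>>" as name(argument=value, ...), one argument or row to a line, values as JSON. send_rows: Moves the arm, as the interface text tells. Its arguments: {"type":"object","properties":{"motion":{"type":"array"},"squeeze":{"type":"number"}},"required":["motion"]}

```bash
mkdir -p pics; cat > h.py <<'E'
from station import *
import numpy as np, cv2
from scipy.spatial.transform import Rotation as R
def cloud(c):
    d=c["depth"].astype(float); v,u=np.indices(d.shape)
    p=np.stack([(u-c["cx"])/c["fx"]*d,(v-c["cy"])/c["fy"]*d,d],-1)
    M=cv2.Rodrigues(np.array(c["rvec"],float))[0]
    w=(p-np.array(c["tvec"]).ravel())@M; w[d==0]=np.nan
    return w
def shot(n,f):
    c=camera(n); cv2.imwrite(f,c["pixels"][...,::-1]); np.savez(f[:-4]+".npz",w=cloud(c),px=c["pixels"]); return c
E
python3 - <<'E'
from h import *
for n in("top","side"):
    c=shot(n,f"pics/{n}0.png"); print(n,c["fx"],c["tvec"],c["rvec"])
o=get_obs(); print(o)
E
```

```text
top 355.12449431624833 [0.0465142  0.59598858 1.29532114] [ 2.13744498 -2.11257099  0.22990891]
side 391.83518144304463 [-0.4791356   0.26524431  1.04825517] [ 2.14798005 -0.63846115  0.30478063]
{'time_s': 0.1, 'qpos': array([ 1.10336646e+00,  3.00354725e-01,  1.52148665e+00,  9.28256354e-06,
        1.32067588e+00, -6.65751244e-02]), 'joint_vel': array([ 0.00118388, -0.00163152, -0.00072406, -0.00020883,  0.00052103,
        0.0012057 ]), 'tau': array([-5.04557229e-04, -5.32648194e+01, -3.53281009e+01,  7.09142885e-02,
        2.35411531e-02, -4.29197917e-05]), 'ee_pos': array([0.21448794, 0.50618245, 0.16759012]), 'eef_rot': array([-3.14067070e+00, -7.04813172e-05,  2.74073558e+00]), 'force': array([0.6859193 , 0.54399224, 0.19908658]), 'moment': array([-0.02749467, -0.01036457,  0.03948614]), 'grip_force': 0.0, 'grip_width': 0.09390146547946995}
```

View pics/top0.png

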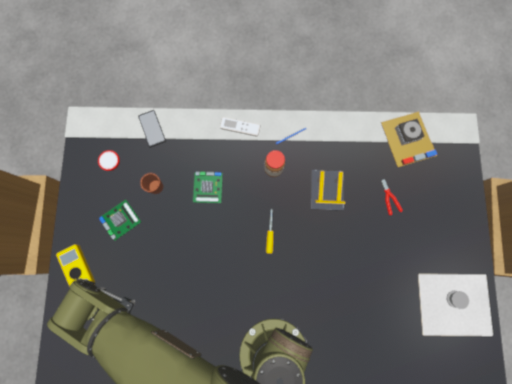

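View pics/side0.png

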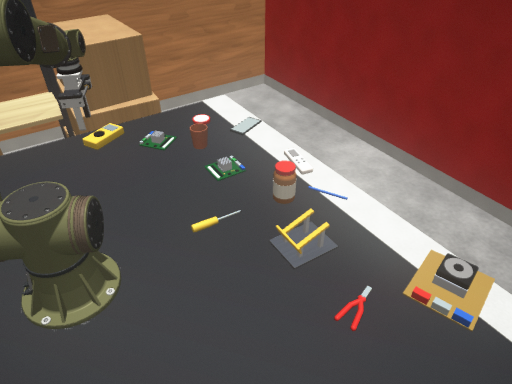

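The top view shows two boards, at about (120,220) and (208,187), and the stand at (328,190) with its ledge at the bottom (row 204). The jar is at (275,160), the cup at (150,183), the screwdriver at (270,232) and the pliers at (391,197). Next I'll measure them.

```bash
python3 - <<'E'
from h import *
z=np.load("pics/top0.npz"); w=z["w"]; px=z["px"]
im=px[...,::-1].copy()
def pr(n,m):
    p=w[m]; print(n,m.sum(),p.mean(0).round(4),np.percentile(p,[2,98],axis=0).round(3).tolist())
hsv=cv2.cvtColor(px,cv2.COLOR_RGB2HSV)
for n,(u0,v0,u1,v1) in dict(b1=(95,195,145,245),b2=(185,165,230,210)).items():
    m=np.zeros(px.shape[:2],bool); m[v0:v1,u0:u1]=1
    b=m&(w[...,2]>0.0025)&(hsv[...,1:].max(-1)>60); pr(n,b)
    g=m&(hsv[...,0]>40)&(hsv[...,0]<85)&(hsv[...,1]>120)&(hsv[...,2]>60); pr(n+" green",g)
    r=cv2.minAreaRect(w[b][:,:2].astype(np.float32)*1000); print(r, "dist",np.hypot(*r[0]))
    h=m&(w[...,2]>0.024); pr("sink",h); print(cv2.minAreaRect(w[h][:,:2].astype(np.float32)*1000))
    p=m&(w[...,2]>0.009)&(w[...,2]<0.02); pr("9-20mm",p)
    bl=m&(hsv[...,0]>100)&(hsv[...,0]<130)&(hsv[...,1]>130)&(hsv[...,2]>80); pr("blue",bl)
m=np.zeros(px.shape[:2],bool); m[160:220,300:355]=1
y=m&(hsv[...,0]>18)&(hsv[...,0]<35)&(hsv[...,1]>150)&(hsv[...,2]>100); pr("rest",y)
print(cv2.minAreaRect(w[y][:,:2].astype(np.float32)*1000))
for n,(u,v) in dict(jar=(275,160),cup=(150,183),sd=(270,240),lid=(108,160)).items(): print(n,w[v,u].round(3))
a=cv2.resize(im[155:255,85:240],None,fx=3,fy=3,interpolation=2); b=cv2.resize(im[155:255,290:360],None,fx=3,fy=3,interpolation=2)
cv2.imwrite("pics/crop0.png",np.hstack([a,b]))
E
```

```text
b1 1136 [0.4818 0.5958 0.0093] [[0.393, 0.508, 0.003], [0.577, 0.687, 0.039]]
b1 green 411 [nan nan nan] [[nan, nan, nan], [nan, nan, nan]]
((484.88916015625, 599.47021484375), (191.34779357910156, 201.1438446044922), 0.8360823392868042) dist 771.0266118117099
sink 125 [0.483  0.5947 0.0354] [[0.46, 0.572, 0.025], [0.505, 0.618, 0.043]]
((484.2667236328125, 595.666015625), (41.92713928222656, 40.02732849121094), 36.44382095336914)
9-20mm 139 [0.466  0.6145 0.0131] [[0.414, 0.537, 0.009], [0.537, 0.666, 0.02]]
blue 27 [0.4826 0.6643 0.012 ] [[0.472, 0.652, -0.003], [0.494, 0.68, 0.02]]
b2 978 [0.6175 0.2629 0.0089] [[0.535, 0.185, 0.003], [0.703, 0.344, 0.038]]
b2 green 237 [nan nan nan] [[nan, nan, nan], [nan, nan, nan]]
((618.0322875976562, 265.5281982421875), (179.99227905273438, 176.5313720703125), 1.3983296155929565) dist 672.6582583860355
sink 89 [0.6153 0.2621 0.0345] [[0.596, 0.242, 0.025], [0.635, 0.281, 0.043]]
((616.0586547851562, 262.49932861328125), (40.467140197753906, 40.5825080871582), 0.43507152795791626)
9-20mm 141 [0.6393 0.2632 0.0128] [[0.56, 0.214, 0.009], [0.676, 0.312, 0.019]]
blue 21 [0.6715 0.2246 0.0103] [[0.663, 0.214, -0.004], [0.681, 0.235, 0.018]]
rest 319 [nan nan nan] [[nan, nan, nan], [nan, nan, nan]]
((607.4624633789062, -220.833251953125), (123.40872955322266, 117.42963409423828), 87.46377563476562)
jar [0.695 0.002 0.131]
cup [0.63  0.49  0.007]
sd [0.41  0.015 0.026]
lid [0.718 0.659 0.018]
```

View pics/crop0.png

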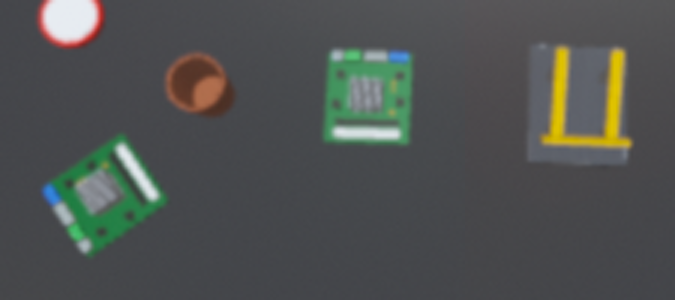

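The board to use is the one at (208,187): it is 0.67 m from the base, against 0.77 m for the other. Its ports point towards world +x, as the rest's slope does. Next I'll refine the poses by projecting the outlines onto known planes.

```bash
cat >> h.py <<'E'
def onplane(c,uv,n,d):
    """pixels uv (N,2) intersected with plane n.x=d (world)"""
    M=cv2.Rodrigues(np.array(c["rvec"],float))[0]; C=-M.T@np.array(c["tvec"]).ravel()
    uv=np.asarray(uv,float)
    r=np.c_[(uv[:,0]-c["cx"])/c["fx"],(uv[:,1]-c["cy"])/c["fy"],np.ones(len(uv))]@M
    n=np.asarray(n,float); return C+r*((d-C@n)/(r@n))[:,None]
def proj(c,P):
    return cv2.projectPoints(np.array(P,float),np.array(c["rvec"],float),np.array(c["tvec"],float),np.array([[c["fx"],0,c["cx"]],[0,c["fy"],c["cy"]],[0,0,1.]]),None)[0][:,0]
def fit(c,m,plane):
    v,u=np.nonzero(m); P=onplane(c,np.c_[u,v],*plane); return P
E
python3 - <<'E'
from h import *
for n,box in dict(top=((185,165,230,210),(300,160,355,220)),side=((200,150,252,185),(265,205,340,265))).items():
    c=camera(n); hsv=cv2.cvtColor(c["pixels"],cv2.COLOR_RGB2HSV); w=cloud(c)
    def M(b): m=np.zeros(hsv.shape[:2],bool); m[b[1]:b[3],b[0]:b[2]]=1; return m
    g=M(box[0])&((hsv[...,2]>95)|((hsv[...,1]>110)&(hsv[...,2]>50)))
    k=cv2.morphologyEx(g.astype(np.uint8),cv2.MORPH_CLOSE,np.ones((7,7)))
    P=fit(c,k>0,((0,0,1),.004))
    print(n,"board",cv2.minAreaRect((P[:,:2]*1000).astype(np.float32)),len(P))
    s=M(box[0])&(w[...,2]>.027)&(w[...,2]<.045); q=w[s]
    print(" sink",q.mean(0),cv2.minAreaRect((q[:,:2]*1000).astype(np.float32)))
    y=M(box[1])&(hsv[...,0]>18)&(hsv[...,0]<35)&(hsv[...,1]>140)&(hsv[...,2]>90)
    q=w[y]; q=q[np.isfinite(q[:,2])&(q[:,2]>.03)]
    print(" rest n",len(q),q.min(0).round(3),q.max(0).round(3))
    if n=="top":
        # arms: slope plane with ledge end x~x0: iterate on ground-plan coordinates
        a=q[q[:,2]<.12]; x0=np.percentile(a[:,0],1)
        for lo in(.02,):
            b=a[a[:,0]>x0+lo]; A=np.c_[b[:,:2],np.ones(len(b))]; print(" slope fit",np.linalg.lstsq(A,b[:,2],rcond=None)[0])
            mid=np.median(b[:,1])
            for sgn in(-1,1):
                e=b[(b[:,1]-b[:,1].mean())*sgn>0]; print("  arm",sgn,np.polyfit(e[:,0],e[:,1],1), np.polyval(np.polyfit(e[:,0],e[:,1],1),.6))
        l=a[a[:,0]<x0+.012]; print(" ledge",l.mean(0),np.polyfit(l[:,1],l[:,0],1),np.percentile(l[:,1],[1,99]))
    np.save(f"pics/rest_{n}.npy",q)
E
```

```text
top board ((618.7739868164062, 263.1362609863281), (115.68834686279297, 129.88876342773438), 89.41925048828125) 931
 sink [0.61548831 0.26221956 0.03580078] ((616.0655517578125, 262.0379943847656), (38.626155853271484, 38.924137115478516), 86.614013671875)
 rest n 317 [ 0.549 -0.264  0.033] [ 0.669 -0.157  0.093]
 slope fit [ 0.3644712  -0.00933173 -0.15725886]
  arm -1 [-0.03651506 -0.22435571] -0.24626474326310446
  arm 1 [-0.02729745 -0.15992409] -0.17630256320363857
 ledge [ 0.55431761 -0.21611994  0.06238335] [0.00487307 0.55537077] [-0.2636934  -0.15749668]
side board ((625.1159057617188, 271.43389892578125), (129.0454559326172, 126.9253158569336), 0.23329712450504303) 593
 sink [0.61707719 0.25756605 0.0365535 ] ((618.9066162109375, 262.09808349609375), (46.64323043823242, 42.164634704589844), 87.10707092285156)
 rest n 505 [ 0.55  -0.266  0.044] [ 0.67  -0.158  0.092]
```

>>> send_rows(
  motion=[
    [[0, 0, 0], [0, 0, -0.8], 1],
    [[0, 0, 0], [0, 0, -0.8], 1],
    [[0, 0, 0], [0, 0, -0.8], 1],
    [[0, 0, 0], [0, 0, -0.8], 1],
    [[-0.85, -0.5, 0], [0, 0, 0], 1],
    [[-0.85, -0.5, 0], [0, 0, 0], 1],
    [[-0.85, -0.5, 0], [0, 0, 0], 1],
    [[-0.85, -0.5, 0], [0, 0, 0], 1],
    [[-0.85, -0.5, 0], [0, 0, 0], 1],
    [[-0.85, -0.5, 0], [0, 0, 0], 1],
    [[-0.85, -0.5, 0], [0, 0, 0], 1],
    [[-0.85, -0.5, 0], [0, 0, 0], 1],
  ],
)

```text
time_s: 1.4
ee_pos: [0.4175, 0.3822, 0.1679]
eef_rot: [-3.141, -0.0, 3.125]
force: [-0.4, 0.6, 1.0]
grip_width: 0.094
grip_force: 0.0
```

>>> send_rows(
  motion=[
    [[-0.85, -0.5, 0], [0, 0, 0], 1],
    [[-0.85, -0.5, 0], [0, 0, 0], 1],
    [[-0.85, -0.5, 0], [0, 0, 0], 1],
    [[-0.85, -0.5, 0], [0, 0, 0], 1],
    [[-0.85, -0.5, 0], [0, 0, 0], 1],
    [[-0.85, -0.5, 0], [0, 0, 0], 1],
    [[-0.85, -0.5, 0], [0, 0, 0], 1],
    [[-0.8, -0.45, 0], [0, 0, 0], 1],
    [[0, 0, 0.8], [0, 0, 0], 1],
    [[0, 0, 0.8], [0, 0, 0], 1],
    [[0, 0, 0], [0, 0, 0], 1],
    [[0, 0, 0], [0, 0, 0], 1],
  ],
)

```text
time_s: 2.6
ee_pos: [0.617, 0.2612, 0.1205]
eef_rot: [-3.142, -0.0, 3.125]
force: [-0.0, -0.2, 1.0]
grip_width: 0.0942
grip_force: 0.0
```

>>> send_rows(
  motion=[
    [[0, 0, 0.7], [0, 0, 0], 1],
    [[0, 0, 0.7], [0, 0, 0], 1],
    [[0, 0, 0.7], [0, 0, 0], 1],
    [[0, 0, 0.7], [0, 0, 0], 1],
    [[0, 0, 0.4], [0, 0, 0], 1],
    [[0, 0, 0.3], [0, 0, 0], 1],
    [[0, 0, 0.15], [0, 0, 0], 1],
    [[0, 0, 0], [0, 0, 0], 1],
  ],
)

```text
time_s: 3.4
ee_pos: [0.6172, 0.2612, 0.0108]
eef_rot: [3.141, 0.0, 3.125]
force: [0.3, 0.0, 0.0]
grip_width: 0.0942
grip_force: 0.0
```

>>> send_rows(
  motion=[
    [[0, 0, 0], [0, 0, 0], -1],
    [[0, 0, 0], [0, 0, 0], -1],
    [[0, 0, 0], [0, 0, 0], -1],
    [[0, 0, 0], [0, 0, 0], -1],
    [[0, 0, 0], [0, 0, 0], -1],
    [[0, 0, 0], [0, 0, 0], -1],
    [[0, 0, 0], [0, 0, 0], -1],
    [[0, 0, 0], [0, 0, 0], -1],
    [[0, 0, 0], [0, 0, 0], -1],
    [[0, 0, 0], [0, 0, 0], -1],
  ],
  squeeze=35,
)

```text
time_s: 4.4
ee_pos: [0.617, 0.2611, 0.0106]
eef_rot: [-3.142, 0.0, 3.125]
force: [0.9, -0.4, 0.4]
grip_width: 0.0174
grip_force: 0.0
```

The width has gone below 40 mm with no grip force, so something is wrong; I'll look before doing more.

```bash
python3 - <<'E'
from h import *
a=shot("side","pics/side1.png")["pixels"]; b=shot("top","pics/top1.png")["pixels"]
o=get_obs(); print(o["grip_width"],o["grip_force"],o["ee_pos"])
f=lambda i:cv2.resize(i,None,fx=4,fy=4,interpolation=2)
cv2.imwrite("pics/c1.png",np.hstack([f(a[100:220,180:280]),f(b[130:250,160:260])])[...,::-1])
E
```

```text
0.009619578656436398 0.0 [0.61703288 0.26109411 0.01055685]
```

View pics/c1.png

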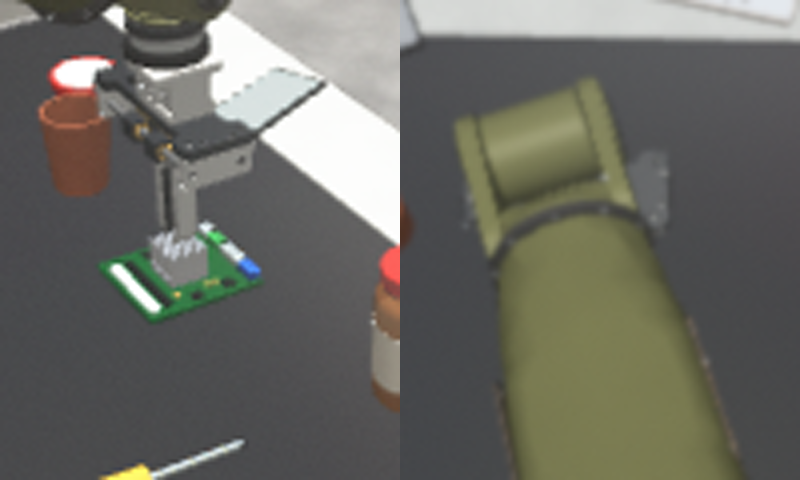

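The side crop shows the board unmoved and the fingers shut behind the heatsink, at about full-image pixel (225,155). I'll compare the fingers' measured position with the reported TCP.

```bash
python3 - <<'E'
from h import *
z=np.load("pics/side1.npz"); w=z["w"]
c=camera("side")
print("cam",-cv2.Rodrigues(np.array(c["rvec"]))[0].T@np.array(c["tvec"]).ravel())
print("tcp px",proj(c,[[.617,.261,.0106],[.617,.261,.05],[.617,.261,.1]]), "sink px",proj(c,[[.596,.242,.038],[.636,.242,.038],[.636,.282,.038],[.596,.282,.038]]))
for v in range(138,176,3): print(v,[(u,*w[v,u].round(3).tolist()) for u in (219,225,228)])
E
```

```text
cam [ 0.04347439 -0.82788239  0.84349576]
tcp px [[224.13079796 166.90538561]
 [223.59838863 158.1264044 ]
 [222.89701482 146.56134141]] sink px [[221.35793594 164.94001715]
 [230.73073682 161.61780395]
 [225.37554367 156.76119614]
 [216.11142972 159.96629873]]
138 [(219, 0.586, 0.228, 0.161), (225, 0.585, 0.182, 0.184), (228, 0.592, 0.174, 0.186)]
141 [(219, 0.607, 0.27, 0.122), (225, 0.583, 0.178, 0.175), (228, 0.592, 0.175, 0.173)]
144 [(219, 0.609, 0.276, 0.106), (225, 0.585, 0.185, 0.159), (228, 0.594, 0.178, 0.16)]
147 [(219, 0.61, 0.279, 0.091), (225, 0.615, 0.241, 0.109), (228, 0.627, 0.24, 0.105)]
150 [(219, 0.611, 0.281, 0.077), (225, 0.613, 0.24, 0.098), (228, 0.627, 0.241, 0.092)]
153 [(219, 0.656, 0.372, 0.001), (225, 0.612, 0.239, 0.086), (228, 0.625, 0.239, 0.081)]
156 [(219, 0.645, 0.351, 0.001), (225, 0.613, 0.241, 0.071), (228, 0.625, 0.241, 0.067)]
159 [(219, 0.609, 0.283, 0.037), (225, 0.612, 0.242, 0.058), (228, 0.638, 0.265, 0.036)]
162 [(219, 0.599, 0.265, 0.037), (225, 0.615, 0.248, 0.041), (228, 0.627, 0.247, 0.037)]
165 [(219, 0.601, 0.272, 0.019), (225, 0.615, 0.249, 0.027), (228, 0.624, 0.243, 0.027)]
168 [(219, 0.602, 0.274, 0.004), (225, 0.61, 0.242, 0.019), (228, 0.625, 0.246, 0.011)]
171 [(219, 0.591, 0.254, 0.006), (225, 0.61, 0.243, 0.005), (228, 0.618, 0.234, 0.007)]
174 [(219, 0.581, 0.237, 0.006), (225, 0.6, 0.226, 0.005), (228, 0.607, 0.215, 0.009)]
```

The front finger face (y≈0.24) ends at z≈0.045, level with the heatsink's top, and the gripper body begins near z≈0.15 rather than 0.108. So the fingertips look about 35 mm higher than reported. I'll open, rise and measure the tips clear of the board.

>>> send_rows(
  motion=[
    [[0, 0, 0], [0, 0, 0], -1],
    [[0, 0, 0], [0, 0, 0], -1],
    [[0, 0, -0.8], [0, 0, 0], -1],
    [[0, 0, -0.8], [0, 0, 0], -1],
    [[0, 0, 0], [0, 0, 0], -1],
  ],
)

```text
time_s: 5.05
ee_pos: [0.6186, 0.2617, 0.0621]
eef_rot: [3.14, 0.005, 3.125]
force: [0.1, -0.8, -0.3]
grip_width: 0.0005
grip_force: 0.0
```

```bash
python3 - <<'E'
from h import *
c=shot("side","pics/side2.png"); w=np.load("pics/side2.npz")["w"]; a=c["pixels"]
o=get_obs(); print(o["grip_width"],o["grip_force"],o["ee_pos"])
print(proj(c,[o["ee_pos"],o["ee_pos"]+[0,0,.04]]))
f=lambda i:cv2.resize(i,None,fx=6,fy=6,interpolation=2)
cv2.imwrite("pics/c2.png",f(a[100:190,180:280])[...,::-1])
q=w[120:185,195:255].reshape(-1,3); q=q[(abs(q[:,0]-.617)<.02)&(abs(q[:,1]-.261)<.035)&(q[:,2]>.042)]
print(np.sort(q[:,2])[:15].round(3)); h,e=np.histogram(q[:,2],np.arange(.04,.2,.008)); print(h)
for v in range(138,170,2): print(v,[(u,*w[v,u].round(3).tolist()) for u in (221,224,227)])
E
```

```text
0.00033526049038385184 0.0 [0.61776282 0.26136449 0.05991454]
[[223.59217225 155.7656288 ]
 [223.03121195 146.47740827]]
[0.042 0.043 0.101 0.104 0.105 0.105 0.106 0.106 0.109 0.109 0.109 0.11
 0.111 0.112 0.113]
[ 2  0  0  0  0  0  0  2  9 19 12 16 13 14 15 10  8 11  2]
138 [(221, 0.615, 0.267, 0.133), (224, 0.617, 0.248, 0.142), (227, 0.63, 0.25, 0.137)]
140 [(221, 0.61, 0.26, 0.13), (224, 0.614, 0.245, 0.136), (227, 0.626, 0.245, 0.132)]
142 [(221, 0.612, 0.264, 0.119), (224, 0.617, 0.251, 0.124), (227, 0.63, 0.252, 0.119)]
144 [(221, 0.613, 0.267, 0.109), (224, 0.616, 0.249, 0.117), (227, 0.626, 0.245, 0.116)]
146 [(221, 0.609, 0.261, 0.105), (224, 0.617, 0.253, 0.106), (227, 0.71, 0.402, 0.0)]
148 [(221, 0.681, 0.4, 0.001), (224, 0.691, 0.393, 0.002), (227, 0.7, 0.383, 0.003)]
150 [(221, 0.673, 0.386, 0.002), (224, 0.686, 0.383, -0.001), (227, 0.693, 0.372, 0.002)]
152 [(221, 0.666, 0.374, 0.001), (224, 0.678, 0.37, -0.001), (227, 0.684, 0.356, 0.004)]
154 [(221, 0.658, 0.36, 0.002), (224, 0.668, 0.353, 0.002), (227, 0.677, 0.343, 0.004)]
156 [(221, 0.65, 0.345, 0.003), (224, 0.66, 0.339, 0.002), (227, 0.669, 0.33, 0.004)]
158 [(221, 0.619, 0.286, 0.036), (224, 0.626, 0.276, 0.039), (227, 0.637, 0.272, 0.038)]
160 [(221, 0.61, 0.27, 0.039), (224, 0.62, 0.264, 0.039), (227, 0.63, 0.258, 0.039)]
162 [(221, 0.605, 0.261, 0.037), (224, 0.615, 0.256, 0.036), (227, 0.623, 0.246, 0.039)]
164 [(221, 0.602, 0.255, 0.033), (224, 0.609, 0.246, 0.035), (227, 0.62, 0.242, 0.033)]
166 [(221, 0.6, 0.253, 0.026), (224, 0.606, 0.241, 0.03), (227, 0.618, 0.24, 0.026)]
168 [(221, 0.598, 0.251, 0.018), (224, 0.608, 0.245, 0.018), (227, 0.617, 0.239, 0.018)]
```

View pics/c2.png

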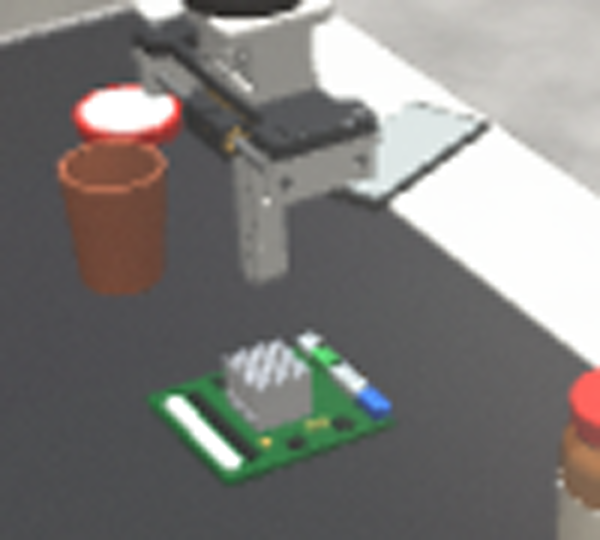

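The tip bottom is at row 146, z≈0.102, while the reported TCP z is 0.060. So the true tips sit about 42 mm above the reported value. Board and heatsink are undisturbed. I'll open, then go down 42 mm further with a force check.

>>> send_rows(
  motion=[
    [[0, 0, 0], [0, 0, 0], 1],
    [[0, 0, 0], [0, 0, 0], 1],
    [[0, 0, 0], [0, 0, 0], 1],
    [[0, 0, 0], [0, 0, 0], 1],
    [[0, 0, 0], [0, 0, 0], 1],
    [[0, 0, 0], [0, 0, 0], 1],
    [[0, 0, 0], [0, 0, 0], 1],
    [[0, 0, 0], [0, 0, 0], 1],
    [[0, 0, 0.5], [0, 0, 0], 1],
    [[0, 0, 0.5], [0, 0, 0], 1],
    [[0, 0, 0.5], [0, 0, 0], 1],
    [[0, 0, 0], [0, 0, 0], 1],
  ],
)

```text
time_s: 6.3
ee_pos: [0.6154, 0.2605, 0.01]
eef_rot: [-3.14, -0.005, 3.125]
force: [0.2, 1.0, -0.8]
grip_width: 0.0921
grip_force: 0.0
```

>>> send_rows(
  motion=[
    [[0, 0, 0.4], [0, 0, 0], 1],
    [[0, 0, 0.4], [0, 0, 0], 1],
    [[0, 0, 0.3], [0, 0, 0], 1],
    [[0, 0, 0.15], [0, 0, 0], 1],
    [[0, 0, 0.1], [0, 0, 0], 1],
    [[0, 0, 0], [0, 0, 0], 1],
  ],
)

```text
time_s: 6.9
ee_pos: [0.617, 0.2611, -0.0272]
eef_rot: [-3.142, -0.0, 3.125]
force: [-0.7, 0.4, -0.5]
grip_width: 0.094
grip_force: 0.0
```

No contact with tips at about z 0.015. Closing.

>>> send_rows(
  motion=[
    [[0, 0, 0], [0, 0, 0], -1],
    [[0, 0, 0], [0, 0, 0], -1],
    [[0, 0, 0], [0, 0, 0], -1],
    [[0, 0, 0], [0, 0, 0], -1],
    [[0, 0, 0], [0, 0, 0], -1],
    [[0, 0, 0], [0, 0, 0], -1],
    [[0, 0, 0], [0, 0, 0], -1],
    [[0, 0, 0], [0, 0, 0], -1],
    [[0, 0, 0], [0, 0, 0], -1],
    [[0, 0, 0], [0, 0, 0], -1],
  ],
  squeeze=35,
)

```text
time_s: 7.9
ee_pos: [0.617, 0.2612, -0.027]
eef_rot: [3.141, 0.0, 3.125]
force: [1.5, 0.5, -0.2]
grip_width: 0.0398
grip_force: 35.0
```

>>> send_rows(
  motion=[
    [[0, 0, -0.2], [0, 0, 0], -1],
    [[0, 0, -0.5], [0, 0, 0], -1],
    [[0, 0, -0.7], [0, 0, 0], -1],
    [[0, 0, -0.8], [0, 0, 0], -1],
    [[0, 0, -0.8], [0, 0, 0], -1],
    [[0.4, 0, -0.8], [0, 0, 0], -1],
    [[0.5, 0, -0.7], [0, 0, 0], -1],
    [[0.5, 0, -0.5], [0, 0, 0], -1],
    [[0.4, 0, -0.3], [0, 0, 0], -1],
    [[0.2, 0, 0], [0, 0, 0], -1],
    [[0, 0, 0], [0, 0, 0], -1],
  ],
)

```text
time_s: 9.0
ee_pos: [0.5567, 0.2621, 0.1326]
eef_rot: [3.141, 0.0, 3.125]
force: [-0.2, 0.3, -3.5]
grip_width: 0.0399
grip_force: 35.0
```

>>> send_rows(
  motion=[
    [[0, -0.3, 0], [0, 0, 0], -1],
    [[0, -0.6, 0], [0, 0, 0], -1],
    [[0, -0.7, 0], [0, 0, 0], -1],
    [[0, -0.7, 0], [0, 0, 0], -1],
    [[0, -0.7, 0], [0, 0, 0], -1],
    [[0, -0.7, 0], [0, 0, 0], -1],
    [[0, -0.7, 0], [0, 0, 0], -1],
    [[0, -0.7, 0], [0, 0, 0], -1],
    [[0, -0.7, 0], [0, 0, 0], -1],
    [[0, -0.7, 0], [0, 0, 0], -1],
    [[0, -0.7, 0], [0, 0, 0], -1],
    [[0, -0.7, 0], [0, 0, 0], -1],
  ],
)

```text
time_s: 10.2
ee_pos: [0.5526, 0.0228, 0.1316]
eef_rot: [-3.141, -0.001, 3.124]
force: [0.1, 0.2, -2.8]
grip_width: 0.0399
grip_force: 35.0
```

>>> send_rows(
  motion=[
    [[0, -0.7, 0], [0, 0, 0], -1],
    [[0, -0.7, 0], [0, 0, 0], -1],
    [[0, -0.7, 0], [0, 0, 0], -1],
    [[0, -0.7, 0], [0, 0, 0], -1],
    [[0, -0.7, 0], [0, 0, 0], -1],
    [[0, -0.7, 0], [0, 0, 0], -1],
    [[0, -0.7, 0], [0, 0, 0], -1],
    [[0, -0.7, 0], [0, 0, 0], -1],
    [[0, -0.7, 0], [0, 0, 0], -1],
    [[0, -0.5, 0], [0, 0, 0], -1],
    [[0, -0.3, 0], [0, 0, 0], -1],
    [[0, 0, 0], [0, 0, 0], -1],
  ],
)

```text
time_s: 11.4
ee_pos: [0.5491, -0.1889, 0.1318]
eef_rot: [3.142, -0.0, 3.123]
force: [0.9, 0.9, -2.0]
grip_width: 0.0396
grip_force: 35.0
```

>>> send_rows(
  motion=[
    [[0, -0.3, 0], [0, -0.73, 0], -1],
    [[0, -0.4, 0], [0, -0.73, 0], -1],
    [[0, 0, 0], [0, -0.73, 0], -1],
    [[0, 0, 0], [0, -0.73, 0], -1],
    [[0, 0, 0], [0, 0, 0], -1],
    [[0, 0, 0], [0, 0, 0], -1],
  ],
)

```text
time_s: 12.0
ee_pos: [0.5491, -0.2085, 0.1324]
eef_rot: [-3.142, 0.349, 3.125]
force: [0.2, 0.3, -2.2]
grip_width: 0.0396
grip_force: 35.0
```

```bash
python3 - <<'E'
from h import *
o=get_obs(); print(o["ee_pos"],o["eef_rot"])
for n in("side","top"):
    c=shot(n,f"pics/{n}3.png"); w=np.load(f"pics/{n}3.npz")["w"]
    T=R.from_euler("xyz",o["eef_rot"]).as_matrix(); print(n,"tcp px",proj(c,[o["ee_pos"],o["ee_pos"]-.042*T[:,2]]))
    px=c["pixels"]; hsv=cv2.cvtColor(px,cv2.COLOR_RGB2HSV)
    g=(hsv[...,0]>40)&(hsv[...,0]<85)&(hsv[...,1]>130)&(hsv[...,2]>50)&(w[...,2]>.06)&(abs(w[...,0]-.57)<.12)&(abs(w[...,1]+.21)<.1)
    print(g.sum())
    if g.sum()>30:
        q=w[g]; print(q.min(0),q.max(0)); A=np.c_[q[:,:2],np.ones(len(q))]; s=np.linalg.lstsq(A,q[:,2],rcond=None)[0]; print("plane",s,np.abs(A@s-q[:,2]).mean())
f=lambda i:cv2.resize(i,None,fx=5,fy=5,interpolation=2)
cv2.imwrite("pics/c3.png",f(np.load("pics/side3.npz")["px"][160:275,230:360])[...,::-1])
E
```

```text
[ 0.54908005 -0.20849787  0.13242226] [-3.14153296  0.34874498  3.12512257]
side tcp px [[286.0255225  218.76706658]
 [282.28929042 209.5220794 ]]
21
top tcp px [[333.48567917 199.91693326]
 [336.04386341 202.04979127]]
191
[ 0.55251216 -0.2621457   0.1642615 ] [ 0.59213221 -0.15630262  0.19421632]
plane [ 0.56950447  0.01579566 -0.14679506] 0.0029070039994940912
```

View pics/c3.png

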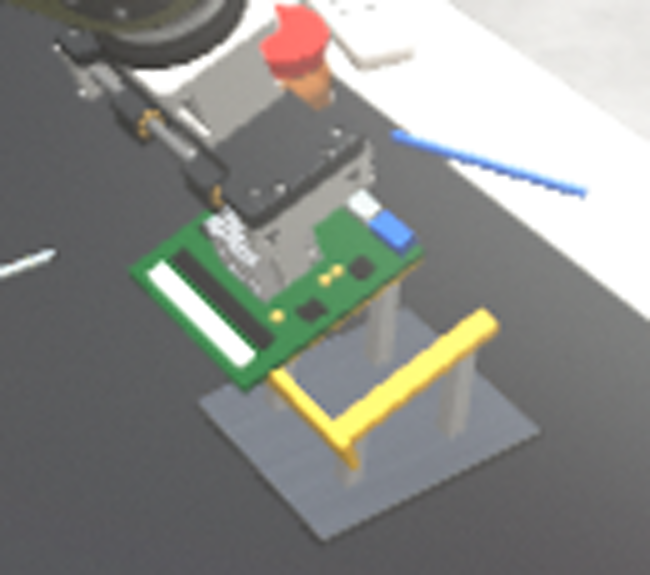

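The board is held level sideways and tilted about 20°. Its corners in the crop are at (132,268), (247,387) and (422,250), and the rest below is clear. I'll fit the board's position from the corners to settle the direction of the TCP offset.

```bash
python3 - <<'E'
from h import *
from scipy.optimize import least_squares
c=camera("side"); o=get_obs()
uv=np.array([[132,268],[247,385],[422,252]])/5+[230,160]-.4
B=np.array([[-.06,.055,.004],[-.06,-.055,.002],[.06,-.055,.003]])
T=R.from_euler("xyz",o["eef_rot"]); Rb=T.as_matrix()@np.diag([-1,1,-1])
f=lambda t:(proj(c,B@Rb.T+t)-uv).ravel()
s=least_squares(f,[.55,-.21,.16]); print("t",s.x,s.fun.round(1))
g=lambda p:(proj(c,B@(R.from_rotvec([0,p[3],p[4]]).as_matrix()@Rb).T+p[:3])-uv).ravel()
s2=least_squares(g,[*s.x,0,0]); print("t+pitch,yaw",s2.x,s2.fun.round(1))
tz=T.as_matrix()[:,2]; e=o["ee_pos"]
print("tool hyp",e-.027*tz,"world hyp",e+[0,0,.042]+.015*tz)
# depth check: board-top points (green) in both cams in board frame (hyp tool)
for n in("side","top"):
    z=np.load(f"pics/{n}3.npz"); w=z["w"]; hsv=cv2.cvtColor(z["px"],cv2.COLOR_RGB2HSV)
    m=(hsv[...,0]>40)&(hsv[...,0]<85)&(hsv[...,1]>110)&(hsv[...,2]>40)&(w[...,2]>.09)&(abs(w[...,0]-.55)<.1)&(abs(w[...,1]+.21)<.08)
    q=(w[m]-s.x)@Rb; print(n,m.sum(),np.median(q,0),q.min(0),q.max(0))
E
```

```text
t [ 0.55884972 -0.18881291  0.13688812] [ 0.2 -0.  -0.   0.3 -0.1 -0.3]
t+pitch,yaw [ 0.55929574 -0.18810857  0.13572913  0.02707808  0.00891913] [-0.  -0.1  0.1  0.1 -0.   0. ]
tool hyp [ 0.54046665 -0.20840562  0.15759987] world hyp [ 0.55484274 -0.20863809  0.16013756]
side 304 [-0.03446954 -0.04588614  0.03037571] [-0.06843357 -0.07521044  0.02634596] [0.01604429 0.03391153 0.034103  ]
top 225 [ 0.02329664 -0.00668246  0.03096297] [-0.03825441 -0.07329526  0.02459013] [0.04924941 0.03261532 0.04307077]
```

```bash
python3 - <<'E'
from h import *
from scipy.optimize import least_squares
c=camera("side"); o=get_obs()
uv=np.array([[132,268],[247,385],[422,252]])/5+[230,160]-.4
B=np.array([[-.06,.055,.004],[-.06,-.055,.002],[.06,-.055,.003]])
Rb=R.from_euler("xyz",o["eef_rot"]).as_matrix()@np.diag([-1,1,-1])
for n in("side","top"):
    z=np.load(f"pics/{n}3.npz"); w=z["w"]; hsv=cv2.cvtColor(z["px"],cv2.COLOR_RGB2HSV)
    m=(hsv[...,0]>40)&(hsv[...,0]<85)&(hsv[...,1]>110)&(hsv[...,2]>40)&(w[...,2]>.09)&(abs(w[...,0]-.55)<.1)&(abs(w[...,1]+.21)<.08)
    P=w[m]; h=np.median(P@Rb[:,2])-.004
    f=lambda t:np.r_[(proj(c,B@Rb.T+t)-uv).ravel(),(t@Rb[:,2]-h)*1000]
    t=least_squares(f,[.55,-.21,.16]).x; print(n,t,f(t).round(1))
    q=(P-t)@Rb; print(np.percentile(q,[1,50,99],axis=0).round(3).tolist())
E
```

```text
side [ 0.54325633 -0.20809565  0.15930927] [-0.7 -0.3 -0.2  0.8  0.8 -0.7 -0.1]
[[-0.061, -0.055, 0.001], [-0.028, -0.026, 0.004], [0.015, 0.052, 0.007]]
top [ 0.5429168  -0.20851531  0.1597974 ] [-0.7 -0.3 -0.2  0.8  0.9 -0.7 -0.1]
[[-0.017, -0.052, -0.002], [0.03, 0.013, 0.004], [0.055, 0.052, 0.015]]
```

The board origin comes out at (0.543, -0.208, 0.1595). So the offset lies along the tool axis, and both cameras agree. To reach 6 mm above the arms and 3 mm clear of the ledge, I need tool x -44 mm, then z +104 mm.

>>> send_rows(
  motion=[
    [[-0.4, -0.07, 0], [0, 0, 0], -1],
    [[-0.5, 0, 0], [0, 0, 0], -1],
    [[-0.4, 0, 0], [0, 0, 0], -1],
    [[-0.15, 0, 0.2], [0, 0, 0], -1],
    [[0, 0, 0.5], [0, 0, 0], -1],
    [[0, 0, 0.6], [0, 0, 0], -1],
    [[0, 0, 0.6], [0, 0, 0], -1],
    [[0, 0, 0.6], [0, 0, 0], -1],
    [[0, 0, 0.4], [0, 0, 0], -1],
    [[0, 0, 0.3], [0, 0, 0], -1],
    [[0, 0, 0.1], [0, 0, 0], -1],
    [[0, 0, 0], [0, 0, 0], -1],
  ],
)

```text
time_s: 13.4
ee_pos: [0.6242, -0.2121, 0.054]
eef_rot: [-3.141, 0.351, 3.125]
force: [-0.2, 0.3, -2.4]
grip_width: 0.0399
grip_force: 35.0
```

```bash
python3 - <<'E'
from h import *
o=get_obs(); print(o["ee_pos"],o["eef_rot"],o["force"])
c=shot("side","pics/side4.png")
cv2.imwrite("pics/c4.png",cv2.resize(c["pixels"][175:275,240:370],None,fx=6,fy=6,interpolation=2)[...,::-1])
E
```

```text
[ 0.62424501 -0.21211994  0.05404915] [-3.14144909  0.35093819  3.12497048] [-0.224557    0.33583726 -2.43609576]
```

View pics/c4.png

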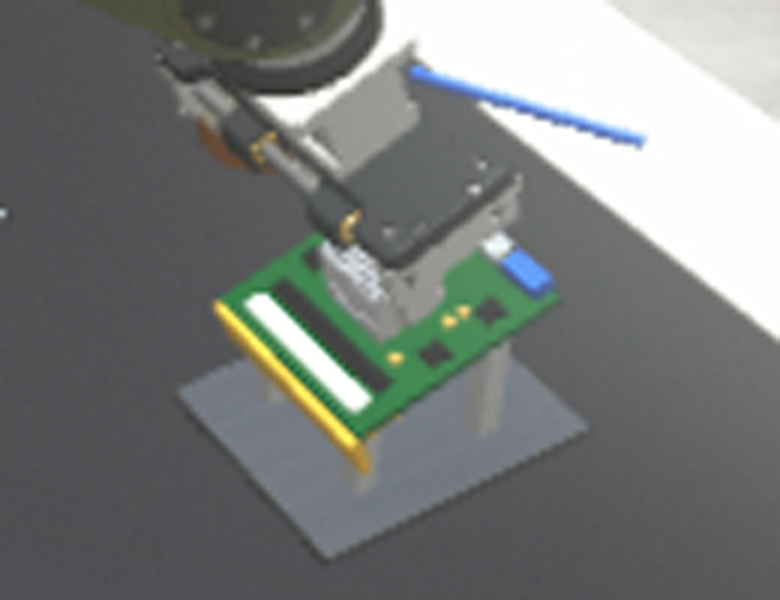

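The board sits parallel to the ledge, just above the arms and centred. I'll lower it in small steps, watching the force.

>>> send_rows(
  motion=[
    [[0, 0, 0.1], [0, 0, 0], -1],
    [[0, 0, 0.1], [0, 0, 0], -1],
    [[0, 0, 0.05], [0, 0, 0], -1],
    [[0, 0, 0], [0, 0, 0], -1],
    [[0, 0, 0], [0, 0, 0], -1],
  ],
)

```text
time_s: 13.95
ee_pos: [0.6274, -0.2124, 0.0511]
eef_rot: [-3.14, 0.354, 3.126]
force: [-24.1, 9.2, 36.7]
grip_width: 0.0398
grip_force: 35.0
```

>>> send_rows(
  motion=[
    [[0, 0, 0.04], [0, 0, 0], -1],
    [[0, 0, 0], [0, 0, 0], -1],
    [[0, 0, 0], [0, 0, 0], -1],
  ],
)

```text
time_s: 14.25
ee_pos: [0.6282, -0.2125, 0.0507]
eef_rot: [-3.14, 0.356, 3.126]
force: [-25.5, 10.8, 41.7]
grip_width: 0.0398
grip_force: 35.0
```

Contact came about 6 mm earlier than expected. I'll ease off and measure where the board lies relative to the ledge.

>>> send_rows(
  motion=[
    [[0, 0, -0.1], [0, 0, 0], -1],
    [[0, 0, -0.1], [0, 0, 0], -1],
    [[0, 0, 0], [0, 0, 0], -1],
    [[0, 0, 0], [0, 0, 0], -1],
  ],
)

```text
time_s: 14.65
ee_pos: [0.6245, -0.2122, 0.0508]
eef_rot: [3.141, 0.349, 3.125]
force: [0.5, 0.2, -2.7]
grip_width: 0.0396
grip_force: 35.0
```

```bash
python3 - <<'E'
from h import *
o=get_obs(); print(o["ee_pos"],o["eef_rot"],o["force"],o["grip_width"])
Rr=R.from_euler("zy",[-.02,-np.radians(20)]).as_matrix() if 0 else R.from_euler("ZY",[-.02,-np.radians(20)]).as_matrix()
O=np.array([.5625,-.2105,.05])
for n in("side","top"):
    c=shot(n,f"pics/{n}5.png"); w=np.load(f"pics/{n}5.npz")["w"]; hsv=cv2.cvtColor(c["pixels"],cv2.COLOR_RGB2HSV)
    q=(w-O)@Rr; near=(abs(q[...,0]-.05)<.09)&(abs(q[...,1])<.08)&(abs(q[...,2])<.05)
    gr=near&(hsv[...,0]>40)&(hsv[...,0]<85)&(hsv[...,1]>110)&(hsv[...,2]>40)
    p=q[gr]; A=np.c_[p[:,:2],np.ones(len(p))]; print(n,"board top",len(p),np.linalg.lstsq(A,p[:,2],rcond=None)[0],np.median(p[:,2]),np.percentile(p,[1,99],axis=0).round(4).tolist())
    y=near&(hsv[...,0]>18)&(hsv[...,0]<32)&(hsv[...,1]>150)&(q[...,0]<.02); p=q[y]; print(" ledge",len(p),np.percentile(p,[2,50,98],axis=0).round(4).tolist())
    # stored initial rest in the same frame
    r=(np.load(f"pics/rest_{n}.npy")-O)@Rr; b=r[r[:,0]>.015]; l=r[r[:,0]<.004]; print(" arms z0",np.median(b[:,2]),np.polyfit(b[:,0],b[:,2],1)," ledge0",np.percentile(l,[2,50,98],axis=0).round(4).tolist())
cv2.imwrite("pics/c5.png",cv2.resize(np.load("pics/side5.npz")["px"][205:265,265,None].repeat(1,1) if 0 else np.load("pics/side5.npz")["px"][205:260,265:340],None,fx=10,fy=10,interpolation=2)[...,::-1])
E
```

```text
[ 0.62450112 -0.21216474  0.05079227] [3.14126263 0.34943628 3.12460481] [ 0.52381183  0.19095862 -2.66221451] 0.03962562885332873
side board top 347 [-0.15067589 -0.00453304  0.02186877] 0.016482200384242862 [[-0.003, -0.0559, 0.0057], [0.0986, 0.0525, 0.025]]
 ledge 27 [[-0.0052, -0.0565, -0.0006], [-0.0045, -0.0324, 0.006], [-0.003, 0.0325, 0.0156]]
 arms z0 0.0002424813430764834 [-6.09398253e-04  8.49733481e-06]  ledge0 [[-0.0051, -0.0551, -0.0033], [-0.0034, -0.0078, 0.0149], [0.0011, 0.0495, 0.0192]]
top board top 148 [-0.09833196  0.03038654  0.01788964] 0.009487372864833504 [[-0.0013, -0.0509, 0.0012], [0.1128, 0.05, 0.0224]]Traceback (most recent call last):
  File "<stdin>", line 10, in <module>
    return _quantile_unchecked(
        a, q, axis, out, overwrite_input, method, keepdims, weights)
    return _ureduce(a,
                    func=_quantile_ureduce_func,
    ...<5 lines>...
                    overwrite_input=overwrite_input,
                    method=method)
    r = func(a, **kwargs)
    result = _quantile(arr,
                       quantiles=q,
    ...<2 lines>...
                       out=out,
                       weights=wgt)
    slices_having_nans = np.isnan(arr[-1, ...])
                                  ~~~^^^^^^^^^
IndexError: index -1 is out of bounds for axis 0 with size 0
```

The depth fit explains it: the board's lower edge is on top of the ledge (top face z≈0.021 at x=0), and the push pitched the board about 8° in the grip. I'll lift, shift up-slope and re-measure its pose.

>>> send_rows(
  motion=[
    [[0, 0, -0.3], [0, 0, 0], -1],
    [[0, 0, -0.4], [0, 0, 0], -1],
    [[-0.2, 0, -0.2], [0, 0, 0], -1],
    [[-0.2, 0, 0], [0, 0, 0], -1],
    [[0, 0, 0], [0, 0, 0], -1],
    [[0, 0, 0], [0, 0, 0], -1],
  ],
)

```text
time_s: 15.35
ee_pos: [0.6269, -0.212, 0.0805]
eef_rot: [3.141, 0.35, 3.125]
force: [0.3, 0.4, -2.9]
grip_width: 0.0398
grip_force: 35.0
```

```bash
cat > m.py <<'E'
from h import *
import sys
from scipy.optimize import least_squares
tag=sys.argv[1]
o=get_obs(); print(o["ee_pos"],o["eef_rot"],o["force"])
Rr=R.from_euler("ZY",[-.02,-np.radians(20)]).as_matrix(); O=np.array([.5625,-.2105,.05])
p=[]
for n in("side","top"):
    c=shot(n,f"pics/{n}{tag}.png"); w=np.load(f"pics/{n}{tag}.npz")["w"]; hsv=cv2.cvtColor(c["pixels"],cv2.COLOR_RGB2HSV)
    q=(w-O)@Rr; near=(abs(q[...,0]-.05)<.1)&(abs(q[...,1])<.08)&(abs(q[...,2]-.03)<.08)
    g=near&(hsv[...,0]>40)&(hsv[...,0]<85)&(hsv[...,1]>110)&(hsv[...,2]>40)
    k=q[g]; A=np.c_[k[:,:2],np.ones(len(k))]; f=lambda s:A@s-k[:,2]
    s=least_squares(f,[0,0,k[:,2].mean()],loss="soft_l1",f_scale=.0015).x
    r=abs(f(s))<.005; print(n,len(k),r.sum(),"slope x,y, z(0)",s.round(4),"z(.12)",(s[2]+.12*s[0]).round(4),"ext",np.percentile(k[r],[0,2,98,100],axis=0)[:,:2].round(4).tolist())
    wh=near&(hsv[...,1]<50)&(hsv[...,2]>170)&(q[...,0]<.04)&(q[...,2]<.06); v=q[wh]
    if len(v)>10: print("  white strip",len(v),v.mean(0).round(4),"yaw",np.polyfit(v[:,1],v[:,0],1)[0].round(3))
E
python3 m.py 6; python3 - <<'E'
import numpy as np,cv2
cv2.imwrite("pics/c6.png",cv2.resize(np.load("pics/side6.npz")["px"][200:260,265:340],None,fx=10,fy=10,interpolation=2)[...,::-1])
E
```

```text
[ 0.62686362 -0.21204049  0.08053573] [3.14138892 0.34994261 3.1249919 ] [ 0.26826815  0.3717869  -2.87149425]
side 205 205 slope x,y, z(0) [-1.402e-01  1.000e-04  5.060e-02] z(.12) 0.0338 ext [[0.0086, -0.0554], [0.009, -0.0536], [0.0621, 0.0524], [0.0699, 0.0542]]
  white strip 110 [ 0.0203 -0.0017  0.0489] yaw 0.012
top 147 128 slope x,y, z(0) [-0.0948  0.0227  0.0448] z(.12) 0.0335 ext [[0.0376, -0.0531], [0.0431, -0.0493], [0.1112, 0.051], [0.1154, 0.0516]]
  white strip 11 [0.0166 0.0262 0.0489] yaw 0.063
```

View pics/c6.png

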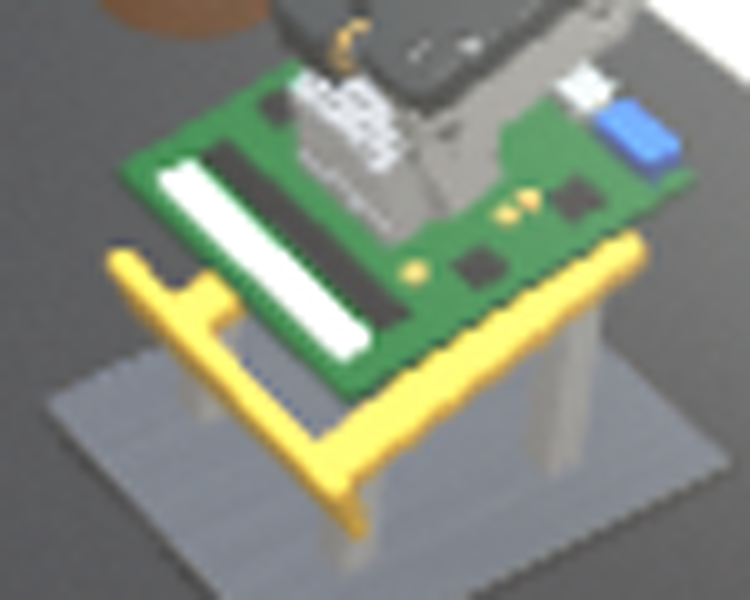

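The view confirms it: the board is pitched in the grip, its lower edge about 0.13 rad too high, and it is now clear of the ledge and centred. I'll rotate the tool to flatten it, shift slightly up-slope, go down part way and re-measure.

>>> send_rows(
  motion=[
    [[-0.07, 0, 0], [0, -0.4, 0], -1],
    [[0, 0, 0], [0, -0.4, 0], -1],
    [[0, 0, 0], [0, -0.3, 0], -1],
    [[0.04, 0, 0.3], [0, 0, 0], -1],
    [[0.04, 0, 0.3], [0, 0, 0], -1],
    [[0.03, 0, 0.2], [0, 0, 0], -1],
    [[0, 0, 0], [0, 0, 0], -1],
    [[0, 0, 0], [0, 0, 0], -1],
  ],
)

```text
time_s: 16.25
ee_pos: [0.6371, -0.2123, 0.0586]
eef_rot: [3.141, 0.482, 3.125]
force: [1.3, 0.2, -3.6]
grip_width: 0.0396
grip_force: 35.0
```

```bash
python3 m.py 7
```

```text
[ 0.63714764 -0.21227432  0.05855631] [3.14135208 0.48174219 3.12494904] [ 1.28518068  0.20621844 -3.64777   ]
side 374 372 slope x,y, z(0) [-0.0208 -0.0034  0.0167] z(.12) 0.0142 ext [[0.0062, -0.0569], [0.0067, -0.0555], [0.1078, 0.0511], [0.1115, 0.054]]
  white strip 93 [ 0.0168 -0.0019  0.0176] yaw 0.003
top 211 185 slope x,y, z(0) [0.0473 0.0102 0.0114] z(.12) 0.0171 ext [[0.0366, -0.0545], [0.0708, -0.0531], [0.1092, 0.0511], [0.1208, 0.0519]]
```

Flat within about 0.02 rad, lower edge at x≈+6 mm, underside about 11 mm above the arms. Lowering gently.

>>> send_rows(
  motion=[
    [[0.02, 0, 0.15], [0, 0, 0], -1],
    [[0.01, 0, 0.1], [0, 0, 0], -1],
    [[0, 0, 0.03], [0, 0, 0], -1],
    [[0, 0, 0], [0, 0, 0], -1],
    [[0, 0, 0], [0, 0, 0], -1],
  ],
)

```text
time_s: 16.85
ee_pos: [0.6401, -0.2125, 0.0511]
eef_rot: [-3.142, 0.482, 3.125]
force: [1.1, 0.2, -3.5]
grip_width: 0.0399
grip_force: 35.0
```

>>> send_rows(
  motion=[
    [[0, 0, 0.03], [0, 0, 0], -1],
    [[0, 0, 0.02], [0, 0, 0], -1],
    [[0, 0, 0], [0, 0, 0], -1],
  ],
)

```text
time_s: 17.15
ee_pos: [0.6408, -0.2125, 0.0496]
eef_rot: [3.142, 0.482, 3.125]
force: [0.0, 0.5, -2.4]
grip_width: 0.0396
grip_force: 35.0
```

>>> send_rows(
  motion=[
    [[0, 0, 0.03], [0, 0, 0], -1],
    [[0, 0, 0], [0, 0, 0], -1],
    [[0, 0, 0], [0, 0, 0], -1],
  ],
)

```text
time_s: 17.45
ee_pos: [0.6412, -0.2125, 0.0493]
eef_rot: [-3.142, 0.483, 3.125]
force: [-6.1, 1.9, 3.7]
grip_width: 0.0396
grip_force: 35.0
```

```bash
python3 m.py 8
```

```text
[ 0.64116587 -0.2124666   0.04925135] [-3.14158051  0.48256744  3.12484275] [-6.09342898  1.85949882  3.6598956 ]
side 375 372 slope x,y, z(0) [-0.0168  0.0005  0.0066] z(.12) 0.0046 ext [[0.0063, -0.0569], [0.0067, -0.0558], [0.1087, 0.0505], [0.1119, 0.0548]]
  white strip 96 [ 0.0174 -0.0033  0.0075] yaw -0.007
top 208 178 slope x,y, z(0) [ 0.0587  0.0057 -0.0001] z(.12) 0.0069 ext [[0.0385, -0.0541], [0.0693, -0.0532], [0.1179, 0.0495], [0.1235, 0.0528]]
```

Touched down at about 9 N, lower edge about 6 mm from the ledge. Now sliding it down-slope.

>>> send_rows(
  motion=[
    [[0.05, 0, -0.01], [0, 0, 0], -1],
    [[0.05, 0, -0.01], [0, 0, 0], -1],
    [[0.04, 0, -0.01], [0, 0, 0], -1],
    [[0, 0, 0], [0, 0, 0], -1],
    [[0, 0, 0], [0, 0, 0], -1],
  ],
)

```text
time_s: 18.05
ee_pos: [0.6371, -0.2125, 0.0479]
eef_rot: [-3.141, 0.483, 3.125]
force: [-1.9, -1.0, 0.9]
grip_width: 0.0395
grip_force: 35.0
```

>>> send_rows(
  motion=[
    [[0.04, 0, 0], [0, 0, 0], -1],
    [[0, 0, 0], [0, 0, 0], -1],
    [[0, 0, 0], [0, 0, 0], -1],
  ],
)

```text
time_s: 18.35
ee_pos: [0.6365, -0.2127, 0.0477]
eef_rot: [-3.141, 0.484, 3.125]
force: [4.1, -2.1, 2.6]
grip_width: 0.04
grip_force: 35.0
```

>>> send_rows(
  motion=[
    [[0.04, 0, 0], [0, 0, 0], -1],
    [[0, 0, 0], [0, 0, 0], -1],
    [[0, 0, 0], [0, 0, 0], -1],
  ],
)

```text
time_s: 18.65
ee_pos: [0.6364, -0.2129, 0.0479]
eef_rot: [-3.14, 0.486, 3.124]
force: [10.7, -1.5, 1.9]
grip_width: 0.0394
grip_force: 35.0
```

```bash
python3 m.py 9
```

```text
[ 0.63636989 -0.21289537  0.0478852 ] [-3.14040899  0.48582387  3.1242919 ] [10.7223141  -1.45445917  1.94323575]
side 317 315 slope x,y, z(0) [-0.0104 -0.0062  0.0062] z(.12) 0.005 ext [[0.0032, -0.056], [0.0047, -0.0552], [0.1011, 0.0513], [0.1051, 0.0549]]
  white strip 90 [ 0.013  -0.002   0.0073] yaw 0.006
top 208 175 slope x,y, z(0) [0.0699 0.0112 0.0002] z(.12) 0.0086 ext [[0.0353, -0.0543], [0.0657, -0.0538], [0.1106, 0.0494], [0.1166, 0.0525]]
```

The board is against the ledge (TCP stopped, about 10 N push-back). I'll relax and open.

>>> send_rows(
  motion=[
    [[-0.03, 0, 0], [0, 0, 0], -1],
    [[0, 0, 0], [0, 0, 0], -1],
    [[0, 0, 0], [0, 0, 0], -0.1],
    [[0, 0, 0], [0, 0, 0], 0],
    [[0, 0, 0], [0, 0, 0], 0.2],
    [[0, 0, 0], [0, 0, 0], 0.5],
    [[0, 0, 0], [0, 0, 0], 0.5],
    [[0, 0, 0], [0, 0, 0], 0.5],
    [[0, 0, 0], [0, 0, 0], 0.5],
  ],
  squeeze=10,
)

```text
time_s: 19.65
ee_pos: [0.6357, -0.2124, 0.047]
eef_rot: [3.142, 0.482, 3.125]
force: [0.0, 0.5, 0.5]
grip_width: 0.0705
grip_force: 0.0
```

```bash
python3 m.py 10
```

```text
[ 0.6357452  -0.21236338  0.04701448] [3.14158393 0.48233556 3.12483797] [0.01385595 0.46590127 0.48510606]
side 258 255 slope x,y, z(0) [0.0042 0.0018 0.0045] z(.12) 0.005 ext [[0.0037, -0.058], [0.0051, -0.0555], [0.0999, 0.0527], [0.1061, 0.0559]]
  white strip 106 [ 0.0127 -0.0022  0.0054] yaw 0.015
top 194 157 slope x,y, z(0) [ 0.1199  0.0134 -0.0057] z(.12) 0.0087 ext [[0.0693, -0.0542], [0.0728, -0.053], [0.1121, 0.0507], [0.1162, 0.0519]]
```

Released, and the board settled flat (top face z≈4.5–5 mm, slope≈0). Retracting.

>>> send_rows(
  motion=[
    [[0, 0, -0.2], [0, 0, 0], 0.5],
    [[0, 0, -0.4], [0, 0, 0], 0.5],
    [[0, 0, -0.6], [0, 0, 0], 0.5],
    [[0, 0, -0.7], [0, 0, 0], 0.5],
    [[0, 0, -0.7], [0, 0, 0], 0.5],
    [[0, 0, -0.7], [0, 0, 0], 0.5],
    [[0, 0, -0.6], [0, 0, 0], 0.5],
    [[0, 0, -0.3], [0, 0, 0], 0.5],
    [[0, 0, 0], [0, 0, 0], 0.5],
    [[0, 0, 0], [0, 0, 0], 0.5],
  ],
)

```text
time_s: 20.75
ee_pos: [0.5772, -0.2114, 0.1584]
eef_rot: [3.142, 0.482, 3.125]
force: [0.3, -0.5, -0.2]
grip_width: 0.0706
grip_force: 0.0
```

```bash
python3 m.py 11; python3 -c "
import cv2;a=cv2.imread('pics/side11.png')[180:280,240:370];cv2.imwrite('pics/c11.png',cv2.resize(a,None,fx=6,fy=6,interpolation=2))"
```

```text
[ 0.57724086 -0.2113584   0.15835406] [3.14151633 0.48222105 3.12463825] [ 0.25244539 -0.46986945 -0.1694624 ]
side 263 247 slope x,y, z(0) [0.0433 0.0082 0.0033] z(.12) 0.0085 ext [[0.0035, -0.0564], [0.0052, -0.0544], [0.0817, 0.0528], [0.1181, 0.0546]]
  white strip 108 [ 0.0126 -0.0016  0.0055] yaw 0.005
top 361 327 slope x,y, z(0) [ 0.007  -0.0022  0.0043] z(.12) 0.0051 ext [[0.0043, -0.0561], [0.0151, -0.0538], [0.1041, 0.0522], [0.112, 0.0539]]
```

View pics/c11.png

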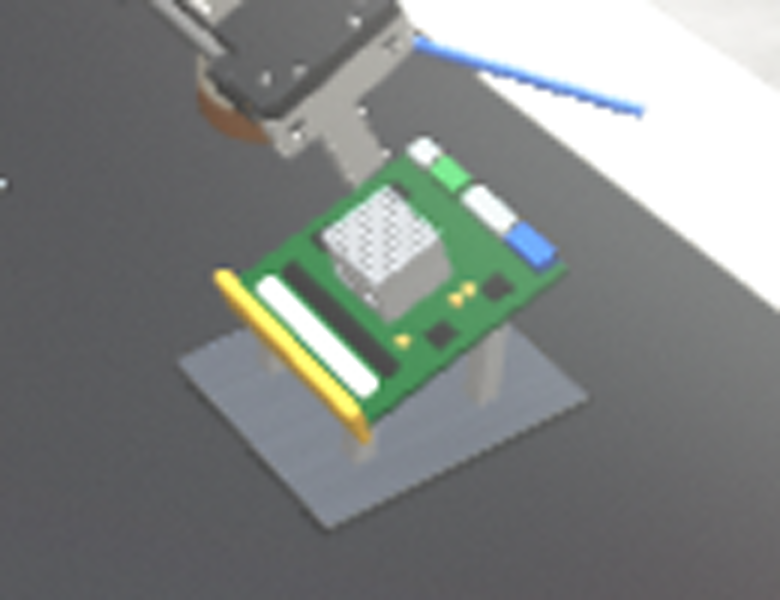

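The board lies flat behind the ledge (yellow, crop (220,280) to (365,430)) with its ports at the upper end. It is centred, and the gripper is clear.

```bash
python3 -c "
from station import *
print(hand_in())"
```

```text
the job is handed in; nothing more can be done
None
```

I put the board on the rest, let go of it and handed the job in: it lies flat and centred against the ledge with its ports at the upper end, but hand-in returned no verdict.

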